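# Seal a sample tin and show its label to the inspection camera

### The job

Press the raised lid of the blue-labelled sample tin fully home while the tin stands in its carrier, then lift that tin out and hold it up to the inspection camera: the middle of its label 150 mm straight in front of the lens, the label squarely facing the lens and the tin the right way up in the picture, leaning back as the lens looks down. Finish while still holding the tin there, still and in the air, in the fingers alone; leave the other tins and everything else on the bench where it is and do not push the camera out of its aim.

Things in the scene. Friction and masses are not known exactly. Their poses are not given: they have to be found in the camera images.
- tin_blue: the tin to handle: steel cylinder, 50 mm diameter, 70 mm tall to its rim, about 0.24 kg, centre of mass 37 mm up. White label with a blue band on its +x side (25 degrees to either side, 18 to 58 mm up): grip across its y axis to leave it free. Origin at the centre of the underside, z up its axis, x out through the label. Blue lid, white bar on it from the centre towards the label
- label (a point): middle of the blue label on the tin's side: 25 mm along the tin's x and 38 mm up from its origin; axes as the tin's
- lid_blue (a joint): how far the blue tin's lid stands above home, in m: 0 is fully home, starts at 0.004 to 0.006. The lid slides along the tin's axis against about 6 N of friction and stays where it is left
- lid_top (a point): centre of the top face of the blue tin's lid: a flat blue disc of 45 mm diameter, 3 mm thick; its top is 73 mm above the tin's underside when home, higher by the lid joint's value
- carrier: fixed black board 100 x 330 x 20 mm (x, y, z) with three round pockets 54 mm wide and 10 mm deep, in a row along its y at -105, 0 and +105 mm; a tin stands in each, its underside 10 mm above the bench. Origin at the centre of the board's underside. The tins' order varies
- lens (a point): centre of the inspection camera's front glass. White head (50 x 50 mm, black 38 mm barrel) on a fixed stand (110 mm round foot, 16 mm post); tilt hinge 270 mm above the bench, 50 mm behind the glass. Axes: the lens looks along -x, z is up in the picture, y to the side; it looks down by 11 to 29 degrees
- view (a point): the point in the air 150 mm straight in front of the lens glass (at -150 mm of the lens's x), where the middle of the label belongs; same axes as the lens. When the tin is presented rightly its x, y and z axes lie along this point's x, y and z
- stand: the inspection camera's fixed stand; origin at the centre of the underside of its round foot (15 mm thick); post straight up to the camera head; do not knock it
- cam_head (a joint): downward tilt of the camera head in rad (0 looks level); stiff, stays where it is; leave it
- tin_yellow: steel sample tin, 50 mm diameter, 70 mm tall to its rim, lid already home (73 mm in all), with a yellow label and lid; stands in the carrier; origin at the centre of its underside. A bystander: leave it where it is
- tin_green: steel sample tin, 50 mm diameter, 70 mm tall to its rim, lid already home (73 mm in all), with a green label and lid; stands in the carrier; origin at the centre of its underside. A bystander: leave it where it is
- brush: bench brush lying flat, origin at its underside; a bystander
- spatula: spatula lying flat; a bystander
- weight: brass weight, 44 mm diameter, 62 mm tall, origin under its centre; a bystander
- bowl: empty steel bowl, 150 mm across, 60 mm tall, origin under its centre; a bystander
- rock_core: grey rock core standing on end, 54 mm diameter, 100 mm tall, origin under its centre; a bystander

How it is judged:
On the way, in this order (a step that is already met when the one before it is completed fails the run):
1. the blue tin's lid is pressed home while the tin stands in its pocket (value of joint lid_blue below 0.0012 m and z of tin_blue in the frame of carrier below 0.016 m and angle between tin_blue's own z axis and vertical below 0.15 rad), for 0.2 s.
2. the blue tin is lifted clear of the carrier (height (world z) of tin_blue above 0.06 m and contact force between tin_blue and the fingers above 1 N), for 0.1 s.
At the end, for the whole second after the job is handed in: Lid home (1.5 mm); tin at rest in the air, held by the fingers alone, underside over 80 mm up; middle of label within 25 mm of the point 150 mm before the lens, its x and y axes within 0.2 rad of the camera's, right way up; camera aim and other tins shifted under 15 mm, other things under 20 mm (value of joint lid_blue below 0.0015 m and distance between label and view below 0.025 m and angle between the x axis of tin_blue and the x axis of view, either way round below 0.2 rad and angle between the y axis of tin_blue and the y axis of view, either way round below 0.2 rad and angle between tin_blue's own z axis and vertical below 0.9 rad and x of tin_blue in the frame of view below 0 m and height (world z) of tin_blue above 0.08 m and contact force between tin_blue and the fingers above 1 N and contact force between tin_blue and stand below 0.1 N and contact force between tin_blue and carrier below 0.1 N and linear speed of tin_blue below 0.03 m/s and angular speed of tin_blue below 0.2 rad/s and distance of each of view, tin_yellow, tin_green from where it was at the start of the episode below 0.015 m and distance of each of brush, spatula, weight, bowl, rock_core from where it was at the start of the episode below 0.02 m); the arm keeps its last pose, push and grip.
It fails at once if another tin is displaced by more than 15 mm (distance of any of tin_yellow, tin_green from where it was at the start of the episode above 0.015 m).
It fails at once if another thing on the bench is displaced by more than 20 mm (distance of any of brush, spatula, weight, bowl, rock_core from where it was at the start of the episode above 0.02 m).
It fails at once if the camera is pushed out of its aim by more than 15 mm (distance of view from where it was at the start of the episode above 0.015 m).
It also fails if it takes over 45 s, if anything falls off the work surface, if the arm or the gripper's body presses on something with over 40 N, if the wrist force passes 120 N, or if a joint passes its speed limit or range.

### The arm

A 6-joint arm with a two-finger parallel gripper is mounted at the origin on the work surface. World frame = base frame: x ahead of the robot, y to its left, z up, the work surface at z = 0. Lengths are in m, angles in rad, forces in N, time in s.
With the tool pointing down it reaches from about 0.35 to 0.925 m from the base axis. Payload 6.4 kg.
Tool frame: the origin (TCP) lies midway between the tips of the shut fingers; the grasp point (between the pads) lies 19 mm behind it (arm.grip_point_offset is the distance from the TCP to the grasp point, in m); z points along the fingers, y is the line along which they close (so a half turn about z gives the same grasp; the last joint's range is limited). The gripper opens to 85 mm and grips with 20 to 120 N. Pads are 22 mm wide; open, the fingers measure 114 mm over their backs; the gripper's body (76 mm by 85 mm) begins 54 mm behind the grasp point. The pads swing forward as they close: fully open they stand 13 mm farther back than shut.
Start: joints at [1.05, 0.245, 1.558, -0, 1.339, -0.174], TCP at [0.221, 0.611, 0.231] pointing down, gripper open.
Joint ranges: [-3.13, 3.13], [-1.02, 2.26], [0.13, 2.54], [-0.95, 4.09], [0.21, 2.88], [-2.74, 2.74]. Speed limits (rad/s): [2.57, 2.57, 3.14, 3.14, 3.14, 3.14].

### API

Orientations are given as [roll, pitch, yaw] about the fixed x, y, z axes, in that order (R = Rz(yaw) Ry(pitch) Rx(roll)).
In Python, from bench import readout, imaging, arm gives the robot as it stands. The module is installed in compiled form; this text tells all that it offers.
- The arm moves only by the tool servo_tool, never from a script. Its argument "rows" is one flat list of numbers, 5 for each row, row after row: the finger opening in mm, from 0 to 85.4, then the shift along the tool's x, y, z in mm, then the turn about the tool's z in degrees. In form: [fingers, tx, ty, tz, yaw, fingers, tx, ty, tz, yaw, ...]. A call has 1 to 8 rows; each row shifts and turns the commanded pose from where the row before left it, along the tool's axes as they then stand; what a row does not reach is not made up. A row lasts 1/8 s, in which the tool goes at most 62.5 mm and 10.7 degrees, less where a joint would pass 70% of its speed; a pose out of reach is approached as far as the arm can. A call with a gripper value outside its range is refused whole. The fingers move at their own pace and stop on an object; "newtons" is the grip in N (left out, the last holds). Time passes only in rows, so rows that do not move let the fingers close. It gives the time, the measured TCP pose, the force, the opening and the grip force at its end, in the units of the state.
- readout.observe(): the state, without advancing time (a new reading comes with each control period).
- imaging.snapshot(name): name is "scene" or "top" or "wrist"; returns the picture (480x640x3 uint8, red, green, blue); there is no depth.
- imaging.camera_model(name): a dict with "mtx" (3x3 intrinsics, pixels), "dist" ([k1, k2, p1, p2, k3] as OpenCV has them; the pictures are not rectified), "T" (4x4, takes a point from camera to world coordinates); the wrist camera has in their place "T_tool_cam" (4x4, takes a point from camera to tool coordinates, whose origin is the TCP and whose axes are the flange's). Camera axes: x right, y down, z forward; pixel columns grow to the right and rows downward; lengths in m; the calibration is good to about 2 mm. A picture is of the moment at which its call begins: read the wrist's pose just before it. camera_model takes no time and is no camera call.
- arm.sign_off(): hands the job in; it is judged then, once.
The state is a dict: "time": time; "joint_pos": joint angles; "qvel": joint speeds; "tau": joint torques, N m; "tool_pos": TCP position; "tcp_rot": TCP orientation; "wrist_force": force on the tool from outside, world axes, zero at the start; "torque": the same for the moment, N m; "opening": finger opening in m; "grasp_force": force on a finger pad.
Only numpy, scipy, OpenCV 4.12 (cv2) and the standard library are available. Lean on these libraries where they do the work, as an engineer would, in place of code of your own. Each camera call takes 0.05 s, during which the arm holds its last target. There are 200 camera calls.

## Working session

There is one attempt and no reset: what is moved stays moved. The work goes in short steps, Python scripts to look and compute and a tool call to move; the robot and the scene stay as the last step left them, time stands still between calls to the robot, and variables do not carry over. Pictures are saved under pics/ and viewed, at most 10 in all, crops included, and the job is handed in when it is done.

Besides the shell and the picture viewer there is one more tool, called after "Call:" by a JSON object that holds its "api" and its "payload", one argument or row to a line. servo_tool: Moves the arm, as the interface text tells. Its arguments: {"type":"object","properties":{"rows":{"type":"array"},"newtons":{"type":"number"}},"required":["rows"]}

```bash
mkdir -p pics; python3 - <<'E'
from bench import readout, imaging, arm
import cv2,numpy as np
print(readout.observe()); print(arm.grip_point_offset)
for n in ["scene","top","wrist"]:
    cv2.imwrite(f"pics/{n}0.png",imaging.snapshot(n)[:,:,::-1]); print(n,imaging.camera_model(n))
E
```

```text
{'time': 0.0, 'joint_pos': array([ 1.04991152e+00,  2.45837826e-01,  1.55903158e+00,  3.18684031e-06,
        1.33868421e+00, -1.74090664e-01]), 'qvel': array([ 1.07193124e-03, -1.59620854e-03,  4.82664071e-04,  1.64607689e-03,
       -1.58644697e-03,  2.58952498e-05]), 'tau': array([-1.89990395e-03, -4.29497230e+01, -3.26137877e+01, -2.18529776e-04,
        5.31618673e-03, -9.47668866e-06]), 'tool_pos': array([0.22062895, 0.61081301, 0.23015568]), 'tcp_rot': array([-3.13966187e+00, -3.42716486e-04,  2.79479745e+00]), 'wrist_force': array([0.87263626, 0.49641623, 1.06055884]), 'torque': array([-0.01061279,  0.04875702,  0.01530483]), 'grasp_force': 0.0, 'opening': 0.08549674575685462}
0.0187
scene {'mtx': array([[448.98838316,   0.        , 317.60507666],
       [  0.        , 448.98838316, 240.27170308],
       [  0.        ,   0.        ,   1.        ]]), 'dist': array([-0.00122815,  0.        ,  0.        ,  0.        ,  0.        ]), 'T': array([[-0.70298788,  0.43039076, -0.56619063,  1.30528414],
       [ 0.7111995 ,  0.42338155, -0.56119813,  0.73602834],
       [-0.00181982, 
[... 504 characters left out ...]
27, -0.98469642,  1.71543623],
       [ 0.        ,  0.        ,  0.        ,  1.        ]])}
wrist {'mtx': array([[383.69161987,   0.        , 317.67840853],
       [  0.        , 383.69161987, 239.01869462],
       [  0.        ,   0.        ,   1.        ]]), 'dist': array([-0.07382768,  0.        ,  0.        ,  0.        ,  0.        ]), 'T_tool_cam': array([[-5.94270588e-04, -9.59173417e-01, -2.82817968e-01,
         7.17823579e-02],
       [ 9.99999766e-01, -6.66080532e-04,  1.57756210e-04,
         2.43714428e-04],
       [-3.39695106e-04, -2.82817808e-01,  9.59173588e-01,
        -1.43611368e-01],
       [ 0.00000000e+00,  0.00000000e+00,  0.00000000e+00,
         1.00000000e+00]])}
```

View pics/scene0.png

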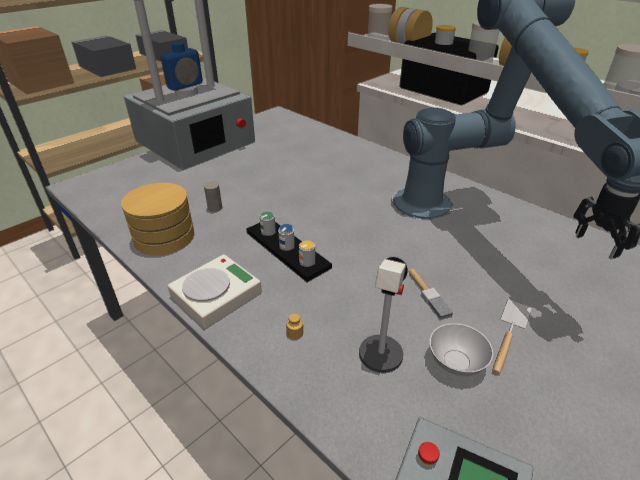

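View pics/top0.png

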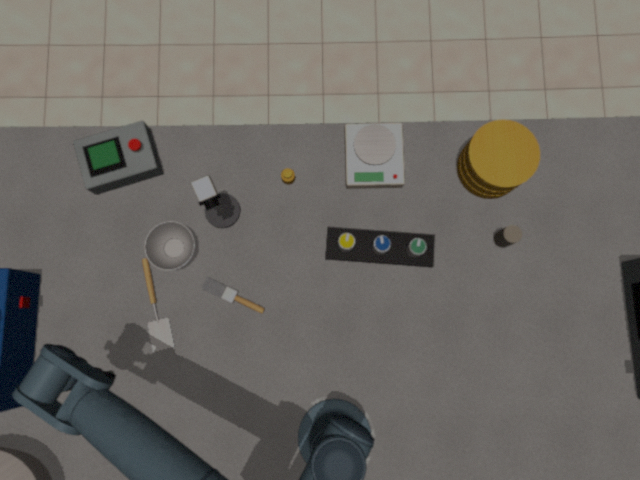

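```bash
cat > h.py <<'E'
from bench import readout, imaging, arm
import cv2,numpy as np
from scipy.spatial.transform import Rotation as R
def toolT(s):
    T=np.eye(4);T[:3,:3]=R.from_euler('xyz',s['tcp_rot']).as_matrix();T[:3,3]=s['tool_pos'];return T
def camT(n,s=None):
    m=imaging.camera_model(n)
    return m['T'] if 'T' in m else toolT(s or readout.observe())@m['T_tool_cam']
def rays(n,uv,T):
    m=imaging.camera_model(n)
    p=cv2.undistortPoints(np.float64(uv).reshape(-1,1,2),m['mtx'],m['dist']).reshape(-1,2)
    return T[:3,3],np.c_[p,np.ones(len(p))]@T[:3,:3].T
def onz(n,uv,z,T):
    o,d=rays(n,uv,T); return o+d*((z-o[2])/d[:,2])[:,None]
def proj(n,P,T):
    m=imaging.camera_model(n);Ti=np.linalg.inv(T)
    return cv2.projectPoints(np.float64(P).reshape(-1,1,3),cv2.Rodrigues(Ti[:3,:3])[0],Ti[:3,3],m['mtx'],m['dist'])[0].reshape(-1,2)
E
python3 - <<'E'
from h import *
t=cv2.imread('pics/top0.png');s=cv2.imread('pics/scene0.png')
T=camT('top')
h=cv2.cvtColor(t,cv2.COLOR_BGR2HSV)
m=cv2.inRange(h,(100,100,60),(125,255,255))[220:260,360:405]
ys,xs=np.nonzero(m);print('blue px',xs.mean()+360,ys.mean()+220,len(xs))
print('blue',onz('top',[[xs.mean()+360,ys.mean()+220]],.0875,T))
print('carrier corners',onz('top',[[328,227],[434.5,235],[434,266],[326,260]],.02,T).round(3))
print('foot',onz('top',[[222,210]],.015,T),onz('scene',[[381,352]],.015,camT('scene')))
for n,uv in dict(bowl=[171,245],weight=[288,176],rock=[507,237]).items(): print(n,onz('top',[uv],.05,T).round(3))
a=cv2.resize(t[160:240,170:250],(400,400),interpolation=cv2.INTER_CUBIC)
b=cv2.resize(s[245:325,350:430],(400,400),interpolation=cv2.INTER_CUBIC)
cv2.imwrite('pics/z.png',np.hstack([a,b]))
E
```

```text
blue px 382.5086206896552 243.3706896551724 116
blue [[ 0.55353297 -0.15236097  0.0875    ]]
carrier corners [[ 0.617  0.006  0.02 ]
 [ 0.587 -0.32   0.02 ]
 [ 0.492 -0.313  0.02 ]
 [ 0.515  0.014  0.02 ]]
foot [[0.67713323 0.33370429 0.015     ]] [[0.67947553 0.33768432 0.015     ]]
bowl [[0.565 0.479 0.05 ]]
weight [[0.773 0.126 0.05 ]]
rock [[ 0.573 -0.528  0.05 ]]
```

View pics/z.png

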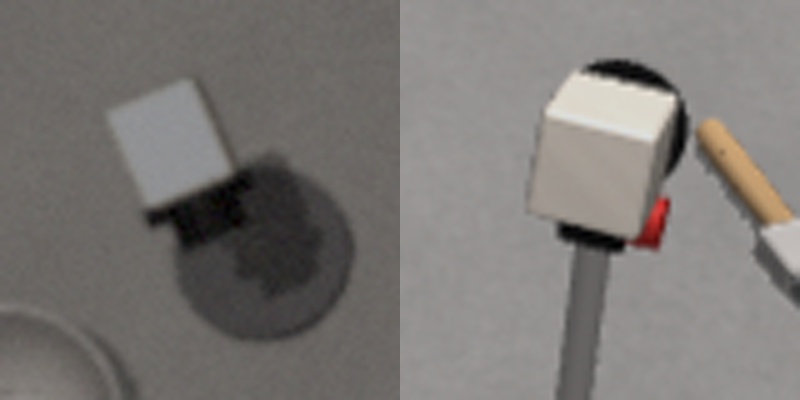

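```bash
python3 - <<'E'
from h import *
tp=np.array([[107,113],[190,78],[150,208],[235,172]])/5+[169.6,159.6]
sc=(np.array([[665,138],[545,115],[678,97],[580,70]])-[400,0])/5+[349.6,244.6]
o1,d1=rays('top',tp,camT('top'));o2,d2=rays('scene',sc,camT('scene'))
P=[]
for a,b in zip(d1,d2):
    k=np.linalg.lstsq(np.c_[a,-b],o2-o1,rcond=None)[0]; p,q=o1+k[0]*a,o2+k[1]*b; P.append((p+q)/2); print(P[-1].round(4),np.linalg.norm(p-q).round(4))
P=np.array(P)
y=P[1]-P[0]+P[3]-P[2]; f=P[2]-P[0]+P[3]-P[1]
print('y',y/2,'yawOfForward', np.degrees(np.arctan2(f[1],f[0])),'from y', np.degrees(np.arctan2(-y[0],y[1])),'tilt',np.degrees(np.arctan2(-f[2],np.hypot(f[0],f[1]))),np.linalg.norm(f)/2,np.linalg.norm(y)/2)
E
```

```text
[0.6888 0.3671 0.3034] 0.0059
[0.7086 0.323  0.3012] 0.0017
[0.6432 0.3459 0.2852] 0.0016
[0.6605 0.3033 0.2862] 0.0056
y [ 0.01857345 -0.04332312 -0.00058846] yawOfForward -156.4479361072836 from y -156.79426660644413 tilt 17.95620160246543 0.05372506404396721 0.04714034297004022
```

Call:
{"api": "servo_tool", "payload": {
  "rows": [85, -36, -38, -5, 0, 85, -36, -38, -5, 0, 85, -36, -38, -5, 0, 85, -36, -38, -5, 0, 85, -36, -38, -5, 0, 85, -36, -38, -5, 0, 85, -36, -38, -5, 0, 85, -36, -38, -5, 0]
}}

```text
time: 1.15
tool_pos: [0.3887, 0.2259, 0.2713]
tcp_rot: [3.142, 0.0, 2.795]
wrist_force: [0.5, 0.5, 0.6]
opening: 0.0849
grasp_force: 0.0
```

Call:
{"api": "servo_tool", "payload": {
  "rows": [85, -36, -38, -2, 0, 85, -36, -38, -2, 0, 85, -36, -38, -2, 0, 85, -36, -38, 0, 0, 85, -36, -38, 0, 0, 85, -36, -38, 0, 0, 85, -36, -38, 0, 0, 0, -21, -34, 0, 0]
}}

```text
time: 2.15
tool_pos: [0.5436, -0.1493, 0.2768]
tcp_rot: [3.141, -0.001, 2.794]
wrist_force: [-0.6, -0.7, 0.2]
opening: 0.0691
grasp_force: 0.0
```

```bash
python3 - <<'E'
from h import *
s=readout.observe();print(s)
im=imaging.snapshot('wrist')[:,:,::-1];cv2.imwrite('pics/w1.png',im)
print(proj('wrist',[[.5535,-.1525,.088],[.5535,-.1525,.01]],camT('wrist',s)))
E
```

```text
{'time': 2.15, 'joint_pos': array([-4.69150845e-01,  8.09903851e-03,  1.73417003e+00,  5.73632170e-05,
        1.40000344e+00, -1.69236654e+00]), 'qvel': array([-0.46161158,  0.31794497, -0.31712328,  0.00269228,  0.00413366,
       -0.46270198]), 'tau': array([ 1.54204085e+00, -3.49403286e+01, -3.24353743e+01, -6.73131575e-02,
       -2.33263319e-02,  3.69865615e-01]), 'tool_pos': array([ 0.5436214 , -0.14930464,  0.27680071]), 'tcp_rot': array([ 3.14145410e+00, -6.67977353e-04,  2.79400229e+00]), 'wrist_force': array([-0.63277311, -0.69480638,  0.16779703]), 'torque': array([ 0.0134593 ,  0.00703509, -0.05289295]), 'grasp_force': 0.0, 'opening': 0.06913197346074926}
[[317.70897154 222.10351248]
 [317.66902341 204.9026505 ]]
```

View pics/w1.png

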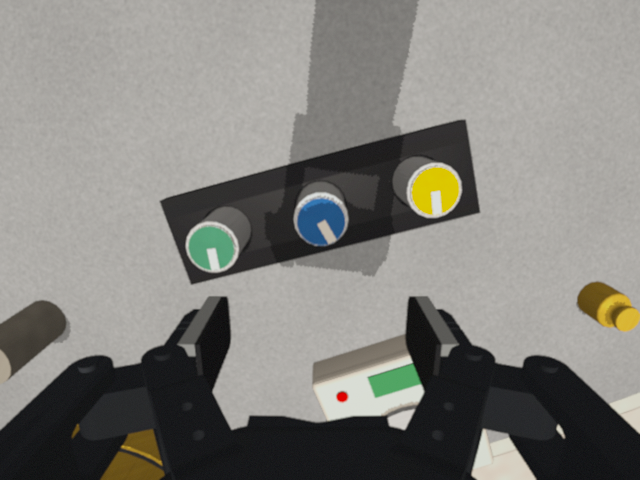

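```bash
cat > lid.py <<'E'
from h import *
s=readout.observe()
im=imaging.snapshot('wrist')[:,:,::-1].copy();T=camT('wrist',s)
h=cv2.cvtColor(im,cv2.COLOR_BGR2HSV)
m=cv2.inRange(h,(100,110,60),(125,255,255))
c=max(cv2.findContours(m,0,2)[0],key=cv2.contourArea)
hull=cv2.convexHull(c);(ex,ey),ax,_=cv2.fitEllipse(hull)
disc=np.zeros_like(m);cv2.circle(disc,(int(ex),int(ey)),int(max(ax)/2*.92),255,-1)
w=cv2.inRange(h,(0,0,140),(180,70,255))&disc
ys,xs=np.nonzero(w)
P=onz('wrist',[[ex,ey],[xs.mean(),ys.mean()]],.0875,T)
d=P[1]-P[0];a=np.arctan2(d[1],d[0])
print('ellipse',ex,ey,ax,len(xs));print('lid',P.round(4),'dir deg',np.degrees(a))
print('tool',s['tool_pos'],s['tcp_rot'],'force',s['wrist_force'],s['opening'],s['time'])
D=toolT(s)[:3,:3].T@(P[0]-s['tool_pos']);print('shift in tool mm',D*1000)
E
python3 lid.py
```

```text
ellipse 325.0650939941406 219.47036743164062 (45.742435455322266, 46.35047149658203) 213
lid [[ 0.5539 -0.15    0.0875]
 [ 0.5629 -0.1484  0.0875]] dir deg 9.682603704474703
tool [ 0.54387339 -0.15316176  0.27672711] [-3.13915839e+00  5.12942807e-04  2.79074149e+00] force [-0.67064042 -3.1031628   0.32610123] 0.06186332098797414 2.2
shift in tool mm [ -8.19381906   6.8938274  189.2151163 ]
```

Call:
{"api": "servo_tool", "payload": {
  "rows": [0, -5, 4, 30, 0, 0, -3, 3, 30, 0, 0, 0, 0, 20, 0, 0, 0, 0, 0, 0, 0, 0, 0, 0, 0]
}}

```text
time: 2.88
tool_pos: [0.5537, -0.1436, 0.1986]
tcp_rot: [-3.141, 0.002, 2.795]
wrist_force: [0.2, -0.8, 0.9]
opening: 0.0
grasp_force: 0.0
```

```bash
python3 lid.py
```

```text
ellipse 308.6792297363281 237.2484588623047 (58.74116516113281, 60.42913818359375) 344
lid [[ 0.5538 -0.15    0.0875]
 [ 0.563  -0.1486  0.0875]] dir deg 8.847958676399916
tool [ 0.55369316 -0.14364131  0.19857999] [-3.14139885e+00  1.93024245e-03  2.79501757e+00] force [ 0.17035719 -0.80316135  0.91751727] 4.399215373704285e-05 2.875
shift in tool mm [ -2.03971298  -5.93259254 111.08528752]
```

Call:
{"api": "servo_tool", "payload": {
  "rows": [0, -2, -6, 25, 0, 0, 0, 0, 40, 0, 0, 0, 0, 25, 0, 0, 0, 0, 10, 0, 0, 0, 0, 4, 0, 0, 0, 0, 3, 0, 0, 0, 0, 0, 0]
}}

```text
time: 3.8
tool_pos: [0.5535, -0.1501, 0.0911]
tcp_rot: [-3.141, 0.001, 2.795]
wrist_force: [-0.1, -0.5, 0.4]
opening: -0.0003
grasp_force: 0.0
```

Call:
{"api": "servo_tool", "payload": {
  "rows": [0, 0, 0, 2, 0, 0, 0, 0, 2, 0, 0, 0, 0, 2, 0, 0, 0, 0, 1, 0, 0, 0, 0, 0, 0]
}}

```text
time: 4.42
tool_pos: [0.5536, -0.1501, 0.0843]
tcp_rot: [-3.141, 0.001, 2.795]
wrist_force: [-0.7, 0.7, 5.3]
opening: -0.0004
grasp_force: 2.5
```

Call:
{"api": "servo_tool", "payload": {
  "rows": [0, 0, 0, 1, 0, 0, 0, 0, 1, 0, 0, 0, 0, 0, 0]
}}

```text
time: 4.8
tool_pos: [0.5537, -0.1502, 0.083]
tcp_rot: [-3.141, 0.001, 2.795]
wrist_force: [-3.4, 1.2, 9.2]
opening: 0.0001
grasp_force: 4.7
```

Call:
{"api": "servo_tool", "payload": {
  "rows": [0, 0, 0, 1, 0, 0, 0, 0, 1, 0, 0, 0, 0, 0, 0]
}}

```text
time: 5.18
tool_pos: [0.5546, -0.1506, 0.0831]
tcp_rot: [-3.141, 0.003, 2.795]
wrist_force: [-6.6, 2.4, 19.6]
opening: -0.0001
grasp_force: 9.8
```

Call:
{"api": "servo_tool", "payload": {
  "rows": [0, 0, 0, -10, 0, 0, 0, 0, -40, 0, 85, 0, 0, -50, -10, 85, 0, 0, -20, -10, 85, 0, 0, 0, -9, 85, 0, 0, 0, 0, 85, 0, 0, 0, 0]
}}

```text
time: 6.05
tool_pos: [0.5526, -0.1497, 0.1986]
tcp_rot: [3.141, -0.001, -2.984]
wrist_force: [0.9, 0.3, 0.4]
opening: 0.0849
grasp_force: 0.0
```

```bash
sed -i 's/\.0875/.083/' lid.py; cat >> lid.py <<'E'
cv2.imwrite('pics/w2.png',np.hstack([im[120:400,170:470],cv2.cvtColor(w[120:400,170:470],8)]))
print('tool yaw',np.degrees(s['tcp_rot'][2]))
E
python3 lid.py
```

```text
ellipse 317.0719299316406 233.3806610107422 (57.14359664916992, 59.189579010009766) 333
lid [[ 0.5532 -0.1498  0.083 ]
 [ 0.5627 -0.1483  0.083 ]] dir deg 8.941862022710678
tool [ 0.5526148  -0.14971201  0.19861968] [ 3.14090207e+00 -9.57761515e-04 -2.98449837e+00] force [0.91904464 0.29710803 0.39826464] 0.08486045134072255 6.05
shift in tool mm [ -0.6763581   -0.23816452 115.61895134]
tool yaw -170.99916052301663
```

View pics/w2.png

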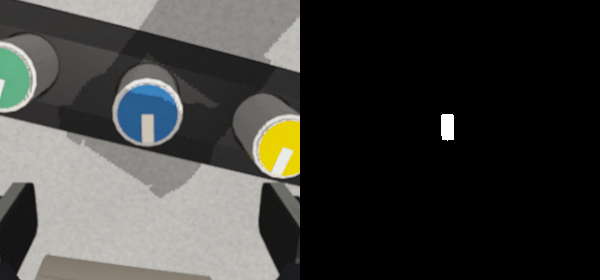

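Call:
{"api": "servo_tool", "payload": {
  "rows": [85, -0.5, 0, 50, 0, 85, 0, 0, 50, 0, 85, 0, 0, 40, 0, 85, 0, 0, 24, 0, 85, 0, 0, 0, 0]
}}

```text
time: 6.72
tool_pos: [0.5515, -0.1489, 0.0328]
tcp_rot: [3.138, -0.005, -2.983]
wrist_force: [-0.6, -0.2, -0.5]
opening: 0.085
grasp_force: 0.0
```

Call:
{"api": "servo_tool", "payload": {
  "rows": [45, 0, 0, 0, 0, 45, 0, 0, 0, 0, 45, 0, 0, 0, 0, 45, 0, 0, 0, 0],
  "newtons": 20
}}

```text
time: 7.22
tool_pos: [0.5547, -0.1503, 0.0371]
tcp_rot: [-3.14, 0.002, -2.982]
wrist_force: [-0.3, 1.4, 6.1]
opening: 0.0496
grasp_force: 21.6
```

Call:
{"api": "servo_tool", "payload": {
  "rows": [45, 2, 0, 0, 0, 45, 4, 0, -1.8, 0, 45, 4, 0, -1.4, 0, 45, 4, 0, -1, 0, 45, 0, 0, 0, 0]
}}

```text
time: 7.85
tool_pos: [0.5414, -0.1523, 0.0407]
tcp_rot: [-3.14, 0.005, -2.983]
wrist_force: [5.7, 0.8, 2.0]
opening: 0.0496
grasp_force: 21.7
```

Call:
{"api": "servo_tool", "payload": {
  "rows": [45, 4, 0, -0.8, 0, 45, 2, 0, -0.3, 0, 45, 0, 0, 0, 0]
}}

```text
time: 8.22
tool_pos: [0.5354, -0.1532, 0.0417]
tcp_rot: [-3.14, 0.005, -2.983]
wrist_force: [5.3, 1.5, 2.0]
opening: 0.0497
grasp_force: 21.9
```

```bash
python3 - <<'E'
from h import *
s=readout.observe()
w=imaging.snapshot('wrist')[:,:,::-1];sc=imaging.snapshot('scene')[:,:,::-1]
a=cv2.resize(w[150:450,170:470],(400,400));b=cv2.resize(sc[200:280,240:320],(400,400),interpolation=cv2.INTER_CUBIC)
cv2.imwrite('pics/t3.png',np.hstack([a,b]));cv2.imwrite('pics/w3.png',w);print(s['tool_pos'],s['wrist_force'])
E
```

```text
[ 0.53543319 -0.15321669  0.04170565] [5.31116703 1.48962177 1.9849016 ]
```

View pics/t3.png

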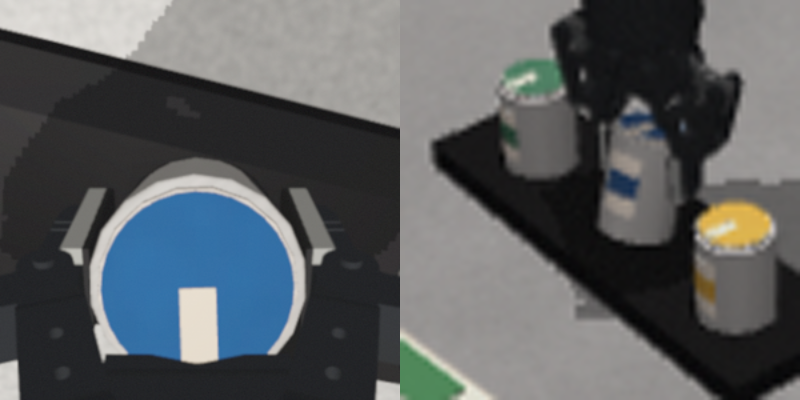

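```bash
python3 - <<'E'
from h import *
w=cv2.imread('pics/w3.png');print(w[255:310:1,318].tolist())
s=readout.observe();T=camT('wrist',s)
Ti=np.linalg.inv(toolT(s))
for vb,va in [(268,285),(268,288)]:
  o,d=rays('wrist',[[318,vb],[318,va]],T)
  R3=Ti[:3,:3];o=R3@o+Ti[:3,3];d=d@R3.T
  for zf in (s['tool_pos'][2]-.01,s['tool_pos'][2]-.013):
    B=o+d[0]*(zf-o[2])/d[0][2]
    k=np.linspace(.05,.2,3000);A=o+d[1]*k[:,None]
    r=np.hypot(A[:,0]-B[0],A[:,2]-B[2]);i=np.argmin(abs(r-.07))
    print(vb,va,B,A[i],np.degrees(np.arctan2(A[i,0]-B[0],B[2]-A[i,2])),r[i])
E
```

```text
[[39, 37, 38], [37, 35, 35], [40, 39, 38], [39, 39, 39], [39, 37, 38], [37, 36, 37], [38, 37, 37], [34, 34, 35], [37, 35, 36], [42, 43, 42], [43, 44, 42], [47, 46, 47], [54, 54, 55], [82, 86, 87], [104, 108, 109], [109, 113, 114], [109, 112, 114], [109, 112, 114], [107, 111, 113], [108, 110, 113], [108, 112, 114], [107, 111, 112], [106, 111, 113], [107, 111, 113], [107, 111, 113], [127, 131, 134], [167, 171, 174], [191, 196, 200], [202, 205, 209], [205, 209, 213], [207, 211, 215], [208, 211, 216], [209, 212, 216], [206, 210, 213], [193, 197, 201], [170, 175, 180], [175, 183, 190], [192, 197, 204], [184, 174, 174], [169, 128, 101], [164, 109, 47], [166, 113, 51], [167, 113, 51], [168, 113, 52], [167, 113, 52], [166, 112, 50], [167, 112, 50], [168, 113, 52], [167, 114, 52], [168, 114, 52], [168, 113, 52], [168, 113, 52], [169, 114, 54], [168, 115, 53], [168, 114, 54]]
268 285 [0.00522734 0.00034794 0.03167538] [ 0.02512183  0.00030445 -0.03543282] 16.512662639567797 0.06999500520705244
268 285 [0.00636419 0.00034608 0.02867538] [ 0.02639572  0.00030266 -0.03839449] 16.629127058772593 0.06999735628446499
268 288 [0.00522734 0.00034794 0.03167538] [ 0.02424199  0.00030395 -0.03569232] 15.76181143187906 0.06999973705610119
268 288 [0.00636419 0.00034608 0.02867538] [ 0.02553997  0.00030218 -0.03864689] 15.898839743657772 0.06999998489559252
```

Call:
{"api": "servo_tool", "payload": {
  "rows": [45, 0, 0, 0, 0, 45, 0, 0, 0, 0, 45, 0, 0, -10, 0, 45, 0, 0, -30, 0, 45, 0, 0, -45, 0, 45, 0, 0, -45, 0, 45, 0, 0, -15, 0, 45, 0, 0, 0, 0],
  "newtons": 60
}}

```text
time: 9.32
tool_pos: [0.5333, -0.1529, 0.1851]
tcp_rot: [3.142, -0.001, -2.982]
wrist_force: [0.2, -0.3, -2.9]
opening: 0.0487
grasp_force: 62.9
```

Call:
{"api": "servo_tool", "payload": {
  "rows": [45, 0, 20, 0, 0, 45, 0, 40, 0, 0, 45, 0, 40, 0, 0, 45, 0, 40, 0, 0, 45, 0, 40, 0, 0, 45, 0, 40, 0, 0, 45, 0, 40, 0, 0, 45, 0, 40, 0, 0]
}}

```text
time: 10.32
tool_pos: [0.4837, 0.1451, 0.183]
tcp_rot: [3.141, -0.005, -2.982]
wrist_force: [0.5, 0.0, -2.2]
opening: 0.049
grasp_force: 62.9
```

Call:
{"api": "servo_tool", "payload": {
  "rows": [45, 0, 40, 0, 0, 45, 0, 40, 0, 0, 45, -4, 26, 0, 0, 45, 0, 0, 0, -5, 45, 0, 0, 0, -5, 45, 0, 0, 0, -4.4, 45, 0, 0, 0, 0, 45, 0, 0, 0, 0]
}}

```text
time: 11.32
tool_pos: [0.4722, 0.2486, 0.1843]
tcp_rot: [3.141, -0.002, -2.732]
wrist_force: [0.9, 0.1, -3.4]
opening: 0.0487
grasp_force: 63.2
```

```bash
python3 - <<'E'
from h import *
s=readout.observe();print(s['tool_pos'],np.degrees(s['tcp_rot']),s['grasp_force'])
w=imaging.snapshot('wrist')[:,:,::-1];sc=imaging.snapshot('scene')[:,:,::-1];t=imaging.snapshot('top')[:,:,::-1]
for n,i in dict(w4=w,s4=sc,t4=t).items(): cv2.imwrite(f'pics/{n}.png',i)
b=cv2.resize(sc[230:350,330:450],(400,400),interpolation=cv2.INTER_CUBIC)
a=cv2.resize(w[80:480,120:520],(400,400))
cv2.imwrite('pics/c4.png',np.hstack([a,b]))
E
```

```text
[0.47218395 0.24863898 0.18426212] [ 1.79975918e+02 -1.40301975e-01 -1.56510575e+02] 63.186893463134766
```

View pics/c4.png

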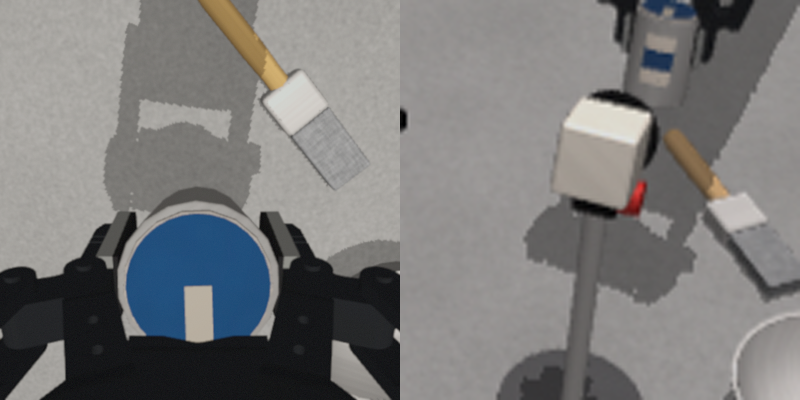

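```bash
python3 - <<'E'
from h import *
sc=cv2.imread('pics/s4.png');t=cv2.imread('pics/t4.png');w=cv2.imread('pics/w4.png')
h=cv2.cvtColor(sc,cv2.COLOR_BGR2HSV)
m=cv2.inRange(h,(100,100,40),(125,255,255))[240:256,395:420]
ys,xs=np.nonzero(m);u=[xs.mean()+395,ys.mean()+240];print('band',u,len(xs))
T=camT('scene');print('pred view px',proj('scene',[[.502,.260,.208]],T))
s=readout.observe();print('tool',s['tool_pos'])
L=toolT(s)@np.array([-.029,0,-.019,1]);print('label pred',L[:3],proj('scene',L[:3],T))
th,ph=np.radians(16.7),np.radians(23.4)
zt=np.array([-np.cos(ph)*np.sin(th),-np.sin(ph)*np.sin(th),np.cos(th)])
print(proj('scene',[L[:3]+.02*zt,L[:3]-.02*zt],T))
o,d=rays('scene',[u],T);d=d[0]/np.linalg.norm(d[0])
V=np.array([.502,.260,.208]);print('ray miss from view mm',1000*np.linalg.norm(np.cross(V-o,d)),o+d*np.dot(V-o,d))
g=w[:,318].astype(int).sum(1);print([i for i in range(255,305) if abs(g[i+1]-g[i-1])>60])
E
```

```text
band [np.float64(406.9047619047619), np.float64(247.52380952380952)] 42
pred view px [[406.52126859 246.45148205]]
tool [0.47291316 0.24854097 0.18516601]
label pred [0.49952333 0.26010822 0.20414225] [[406.94916616 247.23273554]]
[[408.32253572 240.01846981]
 [405.59302684 254.35618427]]
ray miss from view mm 2.9035345623750377 [0.50265181 0.26195406 0.20595371]
[266, 267, 280, 281, 282, 289, 291, 293, 294]
```

Call:
{"api": "servo_tool", "payload": {
  "rows": [45, 2, 0, -3, 0, 45, 0, 0, 0, 0, 45, 0, 0, 0, 0, 45, 0, 0, 0, 0, 45, 0, 0, 0, 0, 45, 0, 0, 0, 0, 45, 0, 0, 0, 0, 45, 0, 0, 0, 0]
}}

```text
time: 12.48
tool_pos: [0.4714, 0.2477, 0.1886]
tcp_rot: [-3.142, -0.0, -2.731]
wrist_force: [-0.0, 0.4, -3.1]
opening: 0.0489
grasp_force: 63.2
```

```bash
python3 -c "
from h import *
s=readout.observe();print(s['tool_pos'],abs(s['qvel']).max(),s['grasp_force']);print(arm.sign_off())"
```

```text
[0.47142559 0.24773721 0.18857653] 0.002416234575017611 63.188027143478394
the job is handed in; nothing more can be done
None
```

I pressed the blue lid home, lifted the tin and handed it in held still before the lens: label about 3 mm off the view point, leaning back about 17° against a camera tilt estimated at about 18°. No verdict came back.

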